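Tip the walnut blank into its lane and bar it down

TASK

Push over the standing dark walnut blank so that it lies flat along its lane of the wooden jig, under the place where the lane's hold-down bar comes down; then push that lane's red-tipped bar over so that it rests on the blank. Only push with the fingertips: do not lift or carry the blank. Leave the pale blank standing where it is, the other bar open and everything else on the bench undisturbed.

Things in the scene. Friction and masses are not known exactly. Their poses are not given: they have to be found in the camera images.
- jig: plywood jig fixed to the bench, 230 x 270 mm, 12 mm thick (jig x -0.115 to +0.115, y -0.125 to +0.145). Origin on the table surface; z up, x across its two lanes, y along them. The near lane is the one nearer the robot. Each lane holds a blank standing on end at about jig y = +0.10, to be tipped towards jig -y, where the bar is
- lane_near (a point): middle of the near lane's floor, jig x = -0.060, y = 0, 12 mm above the table. The lane runs along jig y, 53 mm wide between rails 10 mm wide with tops 26 mm above the table; a stop 38 mm high above the table closes its -y end, inner face at jig y = -0.101
- lane_far (a point): middle of the far lane's floor, jig x = +0.060, y = 0, 12 mm above the table. The lane runs along jig y, 53 mm wide between rails 10 mm wide with tops 26 mm above the table; a stop 38 mm high above the table closes its -y end, inner face at jig y = -0.101
- walnut: dark brown square walnut blank 45 x 45 x 160 mm, 0.15 to 0.31 kg, standing on end in one of the two lanes (near or far). Origin at its middle (80 mm above the lane floor, so 92 mm above the table while it stands); z axis along its length, up at the start. It tips when pushed well above its middle and slides when pushed low
- beech: pale square beech blank 45 x 45 x 160 mm, about 0.22 kg, standing on end in the other lane; to be left. Origin at its middle, z along its length
- bar_near (a joint): hold-down bar of the near lane, rad: 0 = level on a lying blank (closed), 1.57 = upright; starts 1.75 to 2.05, leaning away from its lane to jig +x; stop at 2.2. Stiff hinge: it stays put above about 0.95 rad and drops onto the lane below that; 1 N at the tip moves it. Steel flat 66 mm long, 30 mm wide, 8 mm thick; red tip 34 mm wide, 12 mm thick
- bar_near_tip (a point): middle of the red tip of the near lane's bar, 62 mm from its hinge
- bar_near_hinge (a point): hinge of the near lane's bar, fixed to the jig at jig x = -0.023 (37 mm to the +x side of the lane's middle), y = -0.020, 63 mm above the table; its axis runs along jig y. Two steel posts, tops 72 mm above the table, flank it
- bar_far (a joint): hold-down bar of the far lane, rad: 0 = level on a lying blank (closed), 1.57 = upright; starts 1.75 to 2.05, leaning away from its lane to jig +x; stop at 2.2. Stiff hinge: it stays put above about 0.95 rad and drops onto the lane below that; 1 N at the tip moves it. Steel flat 66 mm long, 30 mm wide, 8 mm thick; red tip 34 mm wide, 12 mm thick
- bar_far_tip (a point): middle of the red tip of the far lane's bar, 62 mm from its hinge
- bar_far_hinge (a point): hinge of the far lane's bar, fixed to the jig at jig x = +0.097 (37 mm to the +x side of the lane's middle), y = -0.020, 63 mm above the table; its axis runs along jig y. Two steel posts, tops 72 mm above the table, flank it
- glue: white glue bottle with an orange cap, 54 mm across, 150 mm tall, loose, beside the jig's -y end; origin under its middle
- wax_tin: flat brass-coloured wax tin with a white lid, 72 mm across, 45 mm tall, loose, beyond the jig's -y end; origin under its middle
- hammer: hammer lying on the bench on the robot's left; origin on the underside
- screwdriver: screwdriver lying on the bench on the robot's right; origin on the underside
- mug: blue mug 80 mm across, 90 mm tall, on the left; origin under its middle
- offcut: wooden offcut 110 x 60 x 30 mm on the right; origin under its middle

How it is judged:
On the way, in this order (a step that is already met when the one before it is completed fails the run):
1. the walnut blank lies flat in its lane (angle between walnut's own z axis and vertical between 1.48 and 1.66 rad and z of walnut in the frame of jig between 0.028 and 0.041 m and y of walnut in the frame of jig between -0.06 and 0.06 m and (x of walnut in the frame of jig between -0.072 and -0.048 m or x of walnut in the frame of jig between 0.048 and 0.072 m)), for 0.2 s.
2. the bar of the walnut blank's lane rests on it (all of step 1 and ((x of walnut in the frame of jig between -0.08 and -0.04 m and value of joint bar_near between -0.12 and 0.12 rad) or (x of walnut in the frame of jig between 0.04 and 0.08 m and value of joint bar_far between -0.12 and 0.12 rad))), for 0.2 s.
At the end, for the whole second after the job is handed in: Walnut blank at rest, flat in its lane: axis within 5 degrees of level, middle within 12 mm of the lane's middle line, within 60 mm of jig y = 0, 28 to 41 mm above the table; its bar within 0.12 rad of 0; the other bar above 1.5 rad; the beech blank within 0.06 rad of upright (all of step 2 and linear speed of walnut below 0.02 m/s and angle between beech's own z axis and vertical below 0.06 rad and ((x of walnut in the frame of jig below 0 m and value of joint bar_far above 1.5 rad) or (x of walnut in the frame of jig above 0 m and value of joint bar_near above 1.5 rad))); the robot touches nothing.
It fails at once if the walnut blank is lifted: its middle rises above 115 mm, or above 75 mm once it has been tipped past 75 degrees (height (world z) of walnut above 0.115 m or (angle between walnut's own z axis and vertical above 1.3 rad and height (world z) of walnut above 0.075 m)).
It fails at once if the beech blank is moved by more than 15 mm or tilted by more than 0.15 rad (distance of beech from where it was at the start of the episode above 0.015 m or angle between beech's own z axis and vertical above 0.15 rad).
It fails at once if the bar of the beech blank's lane is pushed over (below 1.3 rad) ((x of walnut in the frame of jig below 0 m and value of joint bar_far below 1.3 rad) or (x of walnut in the frame of jig above 0 m and value of joint bar_near below 1.3 rad)).
It fails at once if a thing lying or standing about the bench is moved by more than 25 mm (distance of any of glue, wax_tin, hammer, screwdriver, mug, offcut from where it was at the start of the episode above 0.025 m).
It also fails if it takes over 35 s, if anything falls off the work surface, if the arm or the gripper's body presses on something with over 40 N, if the wrist force passes 120 N, or if a joint passes its speed limit or range.

ROBOT

A 6-joint arm with a two-finger parallel gripper is mounted at the origin on the work surface. World frame = base frame: x ahead of the robot, y to its left, z up, the work surface at z = 0. Lengths are in m, angles in rad, forces in N, time in s.
With the tool pointing down it reaches from about 0.35 to 0.725 m from the base axis. Payload 6 kg.
Tool frame: the origin (TCP) lies on the mounting face of the last link; the fingertips stand ctrl.nose_length ahead of it and the grasp point (between the pads) lies 155 mm ahead of it (ctrl.nose_length is the distance from the TCP to the fingertips, in m); z points along the fingers, y is the line along which they close (so a half turn about z gives the same grasp; the last joint's range is limited). The gripper opens to 85 mm and grips with 20 to 120 N. Pads are 22 mm wide; open, the fingers measure 114 mm over their backs; the gripper's body (76 mm by 85 mm) begins 54 mm behind the grasp point. The pads swing forward as they close: fully open they stand 13 mm farther back than shut.
Start: joints at [-0.835, 0.04, 0.085, 0, -1.615, -0.334], TCP at [0.235, -0.552, 0.405] pointing down, gripper open.
Joint ranges: [-2.56, 2.56], [-1.29, 2.01], [-1.08, 1.49], [-3.29, 1.98], [-2.81, -0.18], [-2.99, 2.99]. Speed limits (rad/s): [2.57, 2.57, 3.01, 3.14, 3.14, 3.14].

INTERFACE

Orientations are given as a 3x3 rotation matrix whose columns are the frame's x, y, z axes.
In Python, from workcell import ctrl, vision gives the robot as it stands. The module is installed in compiled form; this text tells all that it offers.
- The arm moves only by the tool play_rows, never from a script. Its argument "increments" is a list that holds one entry, the list of rows, each a list of 5 numbers: the opening in per cent of the stroke, from 0 (shut) to 100 (fully open), then the shift along the world's x, y, z in m, then the turn about the world's z in degrees. In form: [[[fingers, dx, dy, dz, twist], ...]]. A call has 1 to 20 rows; each row is the pose to reach, as a shift and turn from the pose commanded when the call began; what a row does not reach only later rows make up. A row lasts 1/12 s, in which the tool goes at most 41.7 mm and 7.16 degrees, less where a joint would pass 70% of its speed; a pose out of reach is approached as far as the arm can. A call with a gripper value outside its range is refused whole. The fingers move at their own pace and stop on an object; the grip force is fixed at half the most. Time passes only in rows, so rows that repeat a pose let the fingers close. It gives the time, the measured TCP pose, the force, the opening and the grip force at its end, in the units of the state.
- ctrl.observe(): the state, without advancing time (a new reading comes with each control period).
- vision.capture(name): name is "side" or "top" or "wrist"; returns a dict with "image" (400x640x3 uint8, blue, green, red), "vertical_fov" (degrees; the focal length in pixels is half the picture's height over the tangent of half this angle, whatever the lens; pixels are square), "cx", "cy" (the principal point, pixels), "R" (3x3) and "t" (3): a world point X has camera coordinates R X + t. Camera axes: x right, y down, z forward; pixel columns grow to the right and rows downward; lengths in m; the calibration is good to about 2 mm. A picture is of the moment at which its call begins. There is no depth.
- ctrl.close_job(): hands the job in; it is judged then, once.
The state is a dict: "time_s": time; "q": joint angles; "joint_vel": joint speeds; "effort": joint torques, N m; "ee_pos": TCP position; "orientation": TCP orientation; "force": force on the tool from outside, world axes, zero at the start; "torque": the same for the moment, N m; "opening": opening from 0.0 (shut) to 1.0 (fully open); "finger_force": force on a finger pad.
Only numpy, scipy, OpenCV 4.12 (cv2) and the standard library are available. Lean on these libraries where they do the work, as an engineer would, in place of code of your own. Each camera call takes 0.05 s, during which the arm holds its last target. There are 200 camera calls.

## Working session

There is one attempt and no reset: what is moved stays moved. The work goes in short steps, Python scripts to look and compute and a tool call to move; the robot and the scene stay as the last step left them, time stands still between calls to the robot, and variables do not carry over. Pictures are saved under pics/ and viewed, at most 10 in all, crops included, and the job is handed in when it is done.

Besides the shell and the picture viewer there is one more tool, called as name(argument=value, ...) on one line, values as JSON. play_rows: Moves the arm, as the interface text tells. Its arguments: {"type":"object","properties":{"increments":{"type":"array","items":{"type":"array","items":{"type":"array","items":{"type":"number"}}}}},"required":["increments"]}

```bash
mkdir -p pics
cat > h.py <<'E'
import numpy as np, cv2
from workcell import ctrl, vision
def cap(n,f):
    c=vision.capture(n); cv2.imwrite('pics/'+f+'.png',c['image'])
    np.savez('pics/'+f+'.npz',**{k:c[k] for k in c}); return c
def K(c):
    f=200/np.tan(np.radians(float(c['vertical_fov']))/2); return f,float(c['cx']),float(c['cy'])
def proj(c,X):
    p=np.asarray(X)@np.array(c['R']).T+c['t']; f,cx,cy=K(c)
    return np.stack([f*p[...,0]/p[...,2]+cx,f*p[...,1]/p[...,2]+cy],-1)
def onz(c,u,v,z):
    f,cx,cy=K(c); R=np.array(c['R']); d=R.T@np.array([(u-cx)/f,(v-cy)/f,1]); o=-R.T@np.array(c['t'])
    return o+d*(z-o[2])/d[2]
E
python3 - <<'E'
from h import *
for n in('top','side'):
    c=cap(n,n+'0'); print(n,K(c),-np.array(c['R']).T@c['t'],np.array(c['R']).round(3).tolist())
s=ctrl.observe();print(s['time_s'],ctrl.nose_length,s['ee_pos'],s['orientation'],s['opening'])
E
```

```text
top (np.float64(395.901041287163), 316.684817570262, 193.89872594275434) [ 0.48096553 -0.03903048  1.20183579] [[0.002, -1.0, 0.021], [-0.998, -0.003, -0.062], [0.062, -0.021, -0.998]]
side (np.float64(445.1112151015954), 318.800319641744, 200.24080079602913) [0.14363887 0.94524886 0.82928534] [[-0.937, -0.349, -0.024], [-0.186, 0.553, -0.812], [0.297, -0.756, -0.583]]
0.1 0.1734 [ 0.23472776 -0.55216256  0.40376829] [[-9.20336922e-01 -3.91125804e-01 -7.44457533e-04]
 [-3.91126493e-01  9.20335814e-01  1.43384019e-03]
 [ 1.24339032e-04  1.61079313e-03 -9.99998695e-01]] 0.9987434929759882
```

View pics/top0.png

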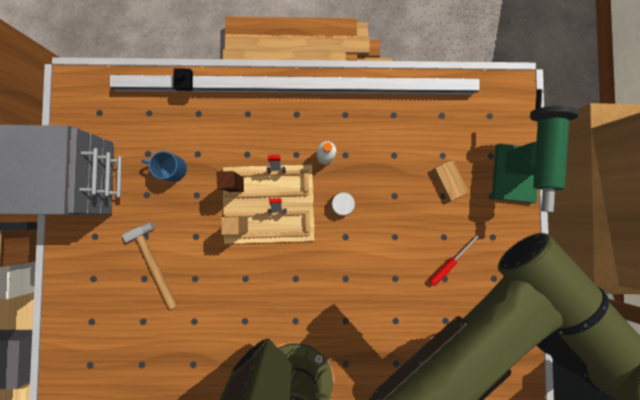

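View pics/side0.png

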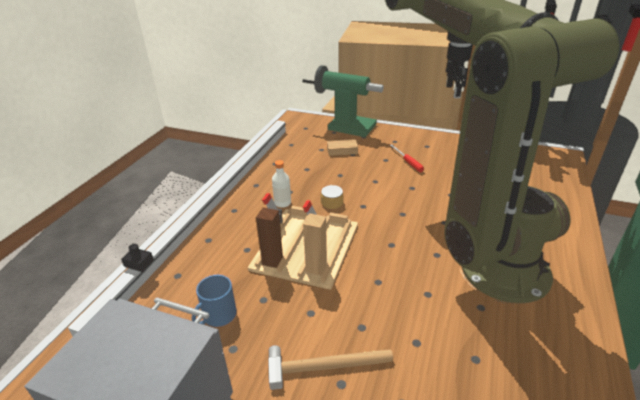

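The top view shows the walnut at about (231,181) in the far lane, the beech at about (233,223) in the near lane, and red bar tips at (275,158) and (275,202). The glue is at (327,152) and the tin at (343,204). Next I'll enlarge the jig.

Run:
```python
import cv2
i=cv2.imread('pics/top0.png')[140:260,205:365];cv2.imwrite('pics/topc.png',cv2.resize(i,None,fx=5,fy=5,interpolation=cv2.INTER_CUBIC))
i=cv2.imread('pics/side0.png')[150:300,230:380];cv2.imwrite('pics/sidec.png',cv2.resize(i,None,fx=4,fy=4,interpolation=cv2.INTER_CUBIC))
```

```text
(no output)
```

View pics/topc.png

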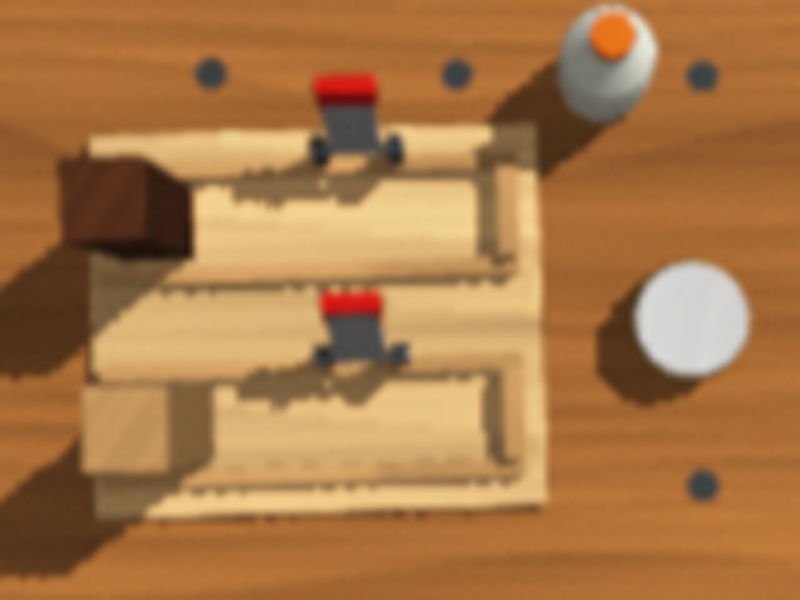

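View pics/sidec.png

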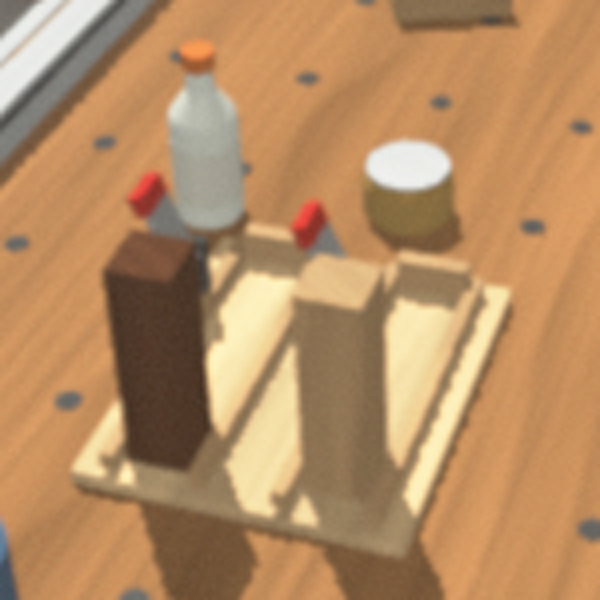

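The enlarged top crop gives these positions:
- Jig plate corners: (90,138), (537,124), (547,500) and (97,518).
- Walnut top face: about (60,158) to (150,245).
- Far bar's red tip: centred near (345,90). Its posts are at (320,150) and (393,150).

```bash
cat >> h.py <<'E'
from scipy.optimize import least_squares
C=np.load('pics/top0.npz')
def px(u,v): return 205+(u+.5)/5-.5,140+(v+.5)/5-.5
P=np.array([onz(C,*px(*p),.012) for p in[(90,138),(537,124),(547,500),(97,518)]])[:,:2]
J=np.array([[.115,.145],[.115,-.125],[-.115,-.125],[-.115,.145]])
def T(q,j): 
    c,s=np.cos(q[2]),np.sin(q[2]); return np.asarray(j)@np.array([[c,s],[-s,c]])+q[:2]
r=least_squares(lambda q:(T(q,J)-P).ravel(),[.55,.1,0]); q=r.x
def w2j(p): c,s=np.cos(q[2]),np.sin(q[2]); return (np.asarray(p)[:2]-q[:2])@np.array([[c,-s],[s,c]])
E
python3 - <<'E'
from h import *
print('jig',q,r.fun.round(4))
for n,z,p in[('wal',.172,[(58,158),(147,158),(156,250),(70,245)]),('beech',.172,[(83,387),(168,388),(170,472),(81,472)]),('tip',.12,[(346,90)]),('tipn',.12,[(352,305)]),('posts',.072,[(320,150),(393,150)]),('cap',.15,[(612,36)]),('tin',.045,[(692,320)])]:
    w=np.array([onz(C,*px(*a),z) for a in p]); m=w.mean(0); print(n,m.round(4),w2j(m).round(4), [np.linalg.norm((w[i]-w[i-1])).round(3) for i in range(len(w))])
S=np.load('pics/side0.npz')
for th in (1.75,1.9,2.05):
  for nm,hx in(('far',.097),('near',-.023)):
    a=T(q,[hx-.062*np.cos(th),-.02]); X=[*a,.063+.062*np.sin(th)]
    t=proj(C,X);s=proj(S,X);print(nm,th,np.round(X,4),((t-[205,140])*5+2).round(),((s-[230,150])*4+1.5).round())
E
```

```text
jig [0.52588545 0.0713637  0.03546438] [ 0.0016  0.0009  0.0014  0.0001 -0.0021 -0.0016 -0.0009  0.0006]
wal [0.5797 0.1749 0.172 ] [0.0575 0.1016] [np.float64(0.046), np.float64(0.046), np.float64(0.048), np.float64(0.045)]
beech [0.462 0.164 0.172] [-0.0605  0.0948] [np.float64(0.044), np.float64(0.044), np.float64(0.043), np.float64(0.046)]
tip [0.6474 0.0564 0.12  ] [ 0.1209 -0.0193] [np.float64(0.0)]
tipn [0.5291 0.0522 0.12  ] [ 0.0025 -0.0193] [np.float64(0.0)]
posts [0.6201 0.0543 0.072 ] [ 0.0936 -0.0204] [np.float64(0.042), np.float64(0.042)]
cap [ 0.6726 -0.0885  0.15  ] [ 0.141  -0.1649] [np.float64(0.0)]
tin [ 0.5242 -0.1403  0.045 ] [-0.0092 -0.2115] [np.float64(0.0)]
far 1.75 [0.6346 0.0552 0.124 ] [347. 112.] [165. 186.]
near 1.75 [0.5147 0.051  0.124 ] [353. 331.] [329. 215.]
far 1.9 [0.6436 0.0555 0.1217] [347.  96.] [153. 187.]
near 1.9 [0.5236 0.0513 0.1217] [353. 315.] [317. 216.]
far 2.05 [0.6521 0.0558 0.118 ] [347.  82.] [143. 189.]
near 2.05 [0.5322 0.0516 0.118 ] [353. 300.] [305. 218.]
```

play_rows(increments=[[[0,0.017,0.04,0,-5],[0,0.035,0.08,0,-10],[0,0.052,0.12,0,-15],[0,0.07,0.16,0,-21],[0,0.087,0.2,0,-21],[0,0.105,0.24,0,-21],[0,0.122,0.28,0,-21],[0,0.14,0.32,0,-21],[0,0.157,0.36,0,-21],[0,0.175,0.4,0,-21],[0,0.192,0.44,0,-21],[0,0.21,0.48,0,-21],[0,0.227,0.52,0,-21],[0,0.245,0.56,0,-21],[0,0.262,0.6,0,-21],[0,0.28,0.64,0,-21],[0,0.297,0.68,0,-21],[0,0.315,0.72,0,-21],[0,0.332,0.76,0,-21],[0,0.345,0.797,0,-21]]])

```text
time_s: 1.77
ee_pos: [0.5666, 0.2124, 0.4041]
orientation: [[-0.999, -0.036, -0.001], [-0.036, 0.999, -0.0], [0.001, -0.0, -1.0]]
force: [0.7, -0.3, 0.9]
opening: 0.003
finger_force: 0.0
```

play_rows(increments=[[[0,0,0,0,0],[0,0,0,0,0],[0,0,0,0,0],[0,0,0,0,0]]])

```text
time_s: 2.1
ee_pos: [0.5659, 0.2094, 0.4052]
orientation: [[-0.999, -0.035, 0.001], [-0.035, 0.999, 0.0], [-0.001, 0.0, -1.0]]
force: [-0.2, 0.4, 0.6]
opening: -0.001
finger_force: 0.0
```

Run:
```python
from h import *
s=ctrl.observe();print(s['time_s'],s['ee_pos'],s['orientation'],s['opening'],s['force'])
c=cap('side','side1');i=c['image'][100:300,200:400];cv2.imwrite('pics/side1c.png',cv2.resize(i,None,fx=3,fy=3))
print(proj(c,np.array(s['ee_pos'])-[0,0,.1734]))
```

```text
2.1 [0.56592994 0.20935841 0.40517453] [[-9.99403302e-01 -3.45358494e-02  5.61646655e-04]
 [-3.45356996e-02  9.99403427e-01  2.74305733e-04]
 [-5.70784973e-04  2.54745195e-04 -9.99999805e-01]] -0.0014576664251282833 [-0.18994427  0.4049671   0.58207707]
[265.03776037 199.95769337]
```

View pics/side1c.png

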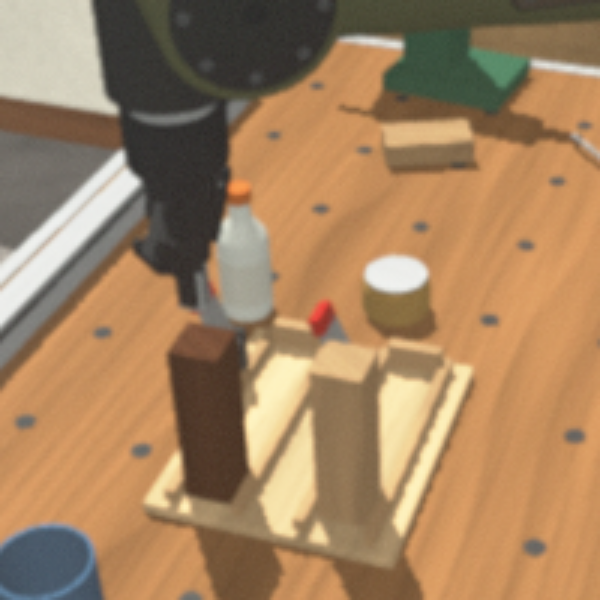

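The shut fingertip shows at crop (188,305), which is full-image pixel (263,202). That agrees with the projected (265,200), so the nose length holds when shut. The walnut still stands at crop (207,415).

play_rows(increments=[[[0,0.007,0.022,0,0],[0,0.013,0.045,0,0],[0,0.013,0.045,-0.02,0],[0,0.013,0.045,-0.04,0],[0,0.013,0.045,-0.06,0],[0,0.013,0.045,-0.08,0],[0,0.013,0.045,-0.08,0],[0,0.013,0.03,-0.08,0],[0,0.013,0.02,-0.08,0],[0,0.013,0.015,-0.08,0],[0,0.013,0.01,-0.08,0],[0,0.013,0.005,-0.08,0],[0,0.013,0.0,-0.08,0]]])

```text
time_s: 3.23
ee_pos: [0.5792, 0.2097, 0.3254]
orientation: [[-0.999, -0.035, 0.001], [-0.035, 0.999, 0.001], [-0.001, 0.001, -1.0]]
force: [-0.3, 0.8, 0.8]
opening: 0.003
finger_force: 0.2
```

play_rows(increments=[[[0,0,-0.005,0,0],[0,0,-0.01,0,0],[0,0,-0.015,0,0],[0,0.001,-0.02,0,0],[0,0.001,-0.025,0,0],[0,0.001,-0.03,0,0]]])

```text
time_s: 3.73
ee_pos: [0.5802, 0.1798, 0.3245]
orientation: [[-0.999, -0.035, -0.0], [-0.035, 0.999, -0.0], [0.0, -0.0, -1.0]]
force: [-0.2, 0.2, -0.0]
opening: 0.003
finger_force: 0.0
```

Run:
```python
from h import *
c=cap('side','side2');i=c['image'][100:300,200:400];cv2.imwrite('pics/side2c.png',cv2.resize(i,None,fx=3,fy=3))
```

```text
(no output)
```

View pics/side2c.png

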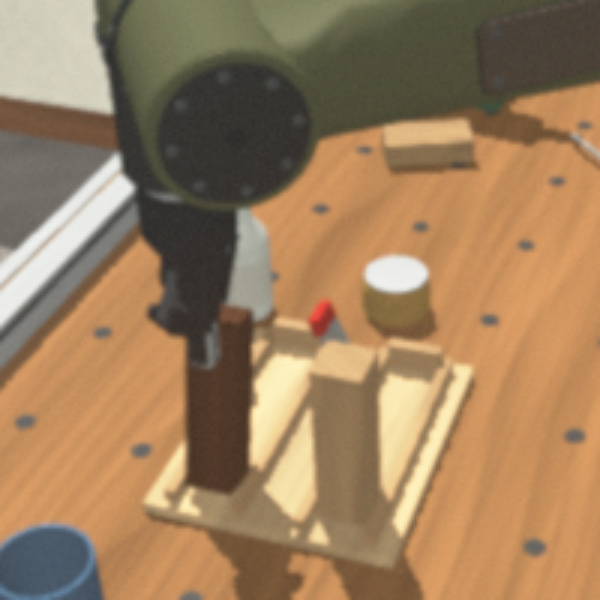

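The walnut is tilting about its base edge, with its base near crop (218,487) and the finger on its face at (205,350). I'll keep pushing.

play_rows(increments=[[[0,0,-0.005,0,0],[0,0,-0.01,0,0],[0,0,-0.015,0,0],[0,0.001,-0.02,0,0],[0,0.001,-0.025,0,0],[0,0.001,-0.03,0,0],[0,0.001,-0.035,0,0],[0,0.001,-0.04,0,0],[0,0.001,-0.04,0,0],[0,0.001,-0.04,0.02,0],[0,0.001,-0.04,0.04,0],[0,0.001,-0.04,0.06,0],[0,0.001,-0.04,0.06,0]]])

```text
time_s: 4.87
ee_pos: [0.5815, 0.1401, 0.3899]
orientation: [[-0.999, -0.035, 0.007], [-0.035, 0.999, 0.002], [-0.007, 0.002, -1.0]]
force: [1.0, 0.3, 1.6]
opening: -0.001
finger_force: 0.0
```

Run:
```python
from h import *
c=cap('side','side3');i=c['image'][100:300,200:400];cv2.imwrite('pics/side3c.png',cv2.resize(i,None,fx=3,fy=3))
```

```text
(no output)
```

View pics/side3c.png

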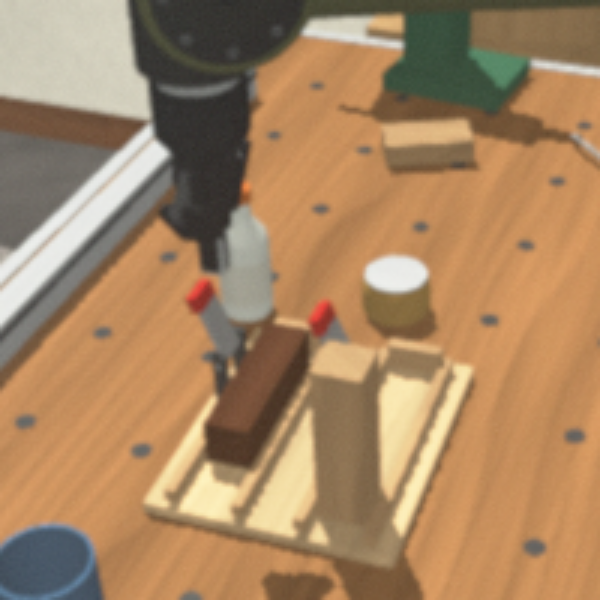

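The walnut lies in the far lane. Its near end's top corners are at about crop (208,428) and (255,437), and its far end's at (268,325) and (310,342). I'll compare that with a flat blank at jig (0.06, y).

Run:
```python
from h import *
c=np.load('pics/side3.npz')
for yc in(0,-.02):
  for sy in(.08,-.08):
    print(yc,sy,[((proj(c,[*T(q,[.06+dx,yc+sy]),.057])-[200,100])*3+1).round().tolist() for dx in(.0225,-.0225)])
t=cap('top','top3');hs=t['image']
i=hs[140:260,205:365];cv2.imwrite('pics/top3c.png',cv2.resize(i,None,fx=5,fy=5,interpolation=cv2.INTER_CUBIC))
for yc in(0,-.02):
  for sy in(.08,-.08):
    print(yc,sy,[((proj(t,[*T(q,[.06+dx,yc+sy]),.057])-[205,140])*5+2).round().tolist() for dx in(.0225,-.0225)])
s=ctrl.observe();print(s['ee_pos'])
```

```text
0 0.08 [[202.0, 418.0], [249.0, 428.0]]
0 -0.08 [[268.0, 316.0], [311.0, 324.0]]
-0.02 0.08 [[211.0, 404.0], [257.0, 414.0]]
-0.02 -0.08 [[275.0, 304.0], [318.0, 312.0]]
0 0.08 [[186.0, 178.0], [187.0, 255.0]]
0 -0.08 [[462.0, 169.0], [464.0, 246.0]]
-0.02 0.08 [[220.0, 176.0], [222.0, 254.0]]
-0.02 -0.08 [[496.0, 168.0], [499.0, 245.0]]
[0.58117449 0.14039757 0.38554597]
```

View pics/top3c.png

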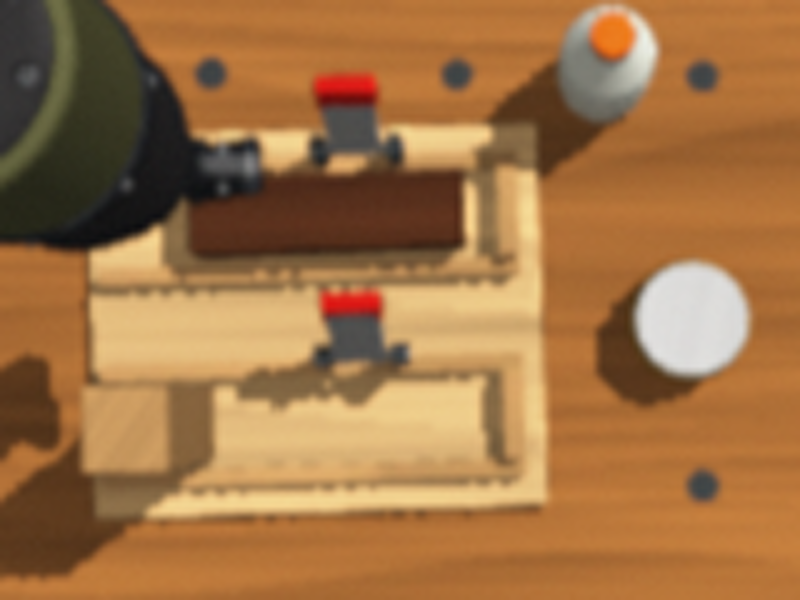

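The top view shows the walnut spanning crop (190–463, 172–250), which fits a flat blank centred at jig y ≈ 0. Both bars are still open and the beech stands. Next I'll bring the fingertip behind the far bar, on its +x side.

play_rows(increments=[[[0,0.025,-0.02,0,0],[0,0.05,-0.04,0,0],[0,0.075,-0.06,0,0],[0,0.1,-0.08,0,0],[0,0.109,-0.084,0,0],[0,0.109,-0.084,-0.03,0],[0,0.109,-0.084,-0.06,0],[0,0.109,-0.084,-0.09,0],[0,0.109,-0.084,-0.107,0],[0,0.109,-0.084,-0.107,0],[0,0.109,-0.084,-0.107,0]]])

```text
time_s: 5.88
ee_pos: [0.6899, 0.0562, 0.2759]
orientation: [[-0.999, -0.035, -0.003], [-0.035, 0.999, -0.001], [0.003, -0.001, -1.0]]
force: [0.5, 0.1, 1.4]
opening: -0.0
finger_force: 0.0
```

play_rows(increments=[[[0,-0.01,0,0,0],[0,-0.016,0,0,0],[0,-0.022,0,0,0],[0,-0.028,0,0,0],[0,-0.034,0,0,0],[0,-0.04,0,0,0],[0,-0.046,0,0,0],[0,-0.052,0,0,0],[0,-0.058,0,0,0],[0,-0.064,0,0,0],[0,-0.07,0,0,0],[0,-0.076,0,0,0],[0,-0.082,0,0,0],[0,-0.088,0,0,0],[0,-0.094,0,0,0],[0,-0.1,0,0,0],[0,-0.106,0,0,0],[0,-0.11,0,0,0],[0,-0.11,0,0,0],[0,-0.11,0,0,0]]])

```text
time_s: 7.55
ee_pos: [0.58, 0.0563, 0.2779]
orientation: [[-0.999, -0.035, 0.0], [-0.035, 0.999, 0.0], [-0.0, 0.0, -1.0]]
force: [-0.1, -0.2, 0.2]
opening: -0.003
finger_force: 0.0
```

play_rows(increments=[[[0,0,0,0.03,0],[0,0,0,0.06,0],[0,0,0,0.09,0],[0,0,0.03,0.1,0],[0,0,0.06,0.1,0],[0,0,0.1,0.1,0],[0,0,0.13,0.1,0],[0,0,0.13,0.1,0]]])

```text
time_s: 8.22
ee_pos: [0.58, 0.1907, 0.3765]
orientation: [[-0.999, -0.039, -0.001], [-0.039, 0.999, 0.0], [0.001, 0.0, -1.0]]
force: [-0.3, -1.7, -0.9]
opening: 0.001
finger_force: 0.0
```

Run:
```python
from h import *
a=cap('side','side4')['image'][150:270,230:350];b=cap('top','top4')['image'][140:260,205:365]
r=lambda i:cv2.resize(i,(int(i.shape[1]*2.8),336),interpolation=cv2.INTER_CUBIC)
cv2.imwrite('pics/f4.png',np.hstack([r(a),r(b)]));print(ctrl.observe()['ee_pos'],ctrl.observe()['force'])
```

```text
[0.58022228 0.18745589 0.377063  ] [ 0.44771436 -0.40537934  0.06211178]
```

View pics/f4.png

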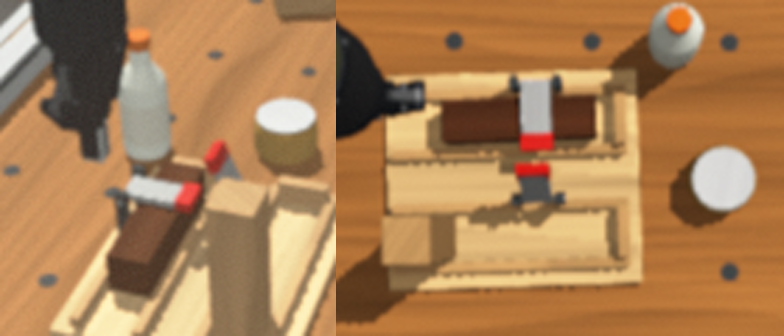

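The far bar lies across the walnut, with its tip at about (188,196) in the side crop and (537,141) in the top crop. The near bar is open and the beech stands. I'll check the bar's angle numerically.

Run:
```python
from h import *
c=np.load('pics/side4.npz');t=np.load('pics/top4.npz')
for th in(0,.12,.3):
    X=[*T(q,[.097-.062*np.cos(th),-.02]),.063+.062*np.sin(th)+.004]
    print(th,((proj(c,X)-[230,150])*2.8+.9).round(),((proj(t,X)-[205,140])*2.8+[336.9,.9]).round())
print(ctrl.observe()['time_s'])
```

```text
0 [188. 189.] [537. 141.]
0.12 [187. 183.] [536. 140.]
0.3 [184. 174.] [536. 137.]
8.3167
```

```bash
python3 -c "
from h import *
print(ctrl.close_job())"
```

```text
the job is handed in; nothing more can be done
None
```

The walnut blank lies flat in the far lane with its red-tipped bar level on it; the beech still stands and the near bar is open. I handed the job in at about 8.3 s, and the hand-in gave no verdict.

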